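# Put the amber bottle in the bay and latch the gate

### The arm

A 6-joint arm with a two-finger parallel gripper is mounted at the origin on a cart in front of the work surface, level with it; the furniture and walls round the work are solid. World frame = base frame: x ahead of the robot, y to its left, z up, the work surface at z = 0. Lengths are in mm, angles in rad, forces in N, time in s.
With the tool pointing down it reaches from about 275 to 825 mm from the base axis. Payload 5.2 kg.
Tool frame: the origin (TCP) lies at the very end of the fingers, on their centre line; the grasp point (between the pads) lies 19 mm behind it; z points along the fingers, y is the line along which they close (so a half turn about z gives the same grasp; the last joint's range is limited). The gripper opens to 93 mm and grips with 3 to 60 N. Pads are 15 mm wide; open, the fingers measure 128 mm over their backs; the gripper's body (75 mm by 188 mm) begins 65 mm behind the grasp point.
Start: joints at [-1.352, 0.259, 1.535, -0, 1.348, -0.203], TCP at [225.192, -501.79, 218.653] pointing down, gripper open.
Joint ranges: [-3.14, 3.14], [-0.91, 2.08], [0.19, 2.58], [-1.22, 4.36], [0.22, 2.71], [-3.12, 3.12]. Speed limits (rad/s): [2.57, 2.57, 3.14, 3.14, 3.14, 3.14].

### API

Orientations are given as [roll, pitch, yaw] about the fixed x, y, z axes, in that order (R = Rz(yaw) Ry(pitch) Rx(roll)).
In Python, from bench import robot gives the robot as it stands. The module is installed in compiled form; this text tells all that it offers. Calls block until the motion is done:
- robot.move_ptp(position, orientation): joint-space move of the TCP to a pose.
- robot.move_linear(position, ori=None, speed=150, f_stop=None): straight line of the TCP; ori=None keeps the orientation; speed is the mean speed in mm/s. With f_stop (N) it stops when the force on the tool has changed by that much, and returns True; else False.
- robot.move_j(angles): joint-space move.
- robot.move_gripper(opening): opening from 0.0 (shut) to 1.0 (fully open); the grip force is fixed at half the most; returns when the fingers have stopped.
- robot.sleep(seconds).
- robot.inverse_kinematics(position, orientation): joint angles nearest the present ones, or None.
- robot.get_image(name): name is "scene" or "top"; returns a dict with "img" (400x640x3 uint8, blue, green, red), "fovy" (degrees; the focal length in pixels is half the picture's height over the tangent of half this angle, whatever the lens; pixels are square), "cx", "cy" (the principal point, pixels), "eye" and "orientation" of the camera in the world. Camera axes: x right, y down, z forward; pixel columns grow to the right and rows downward; lengths in mm; the calibration is good to about 2 mm. A picture is of the moment at which its call begins. There is no depth.
A pose or a line that the arm cannot do raises robot.MotionError and nothing moves.
- robot.hand_in(): hands the job in; it is judged then, once.
Readings, each from a call of its own:
- robot.current_t(): time.
- robot.current_qpos(): joint angles.
- robot.current_joint_vel(): joint speeds.
- robot.current_joint_efforts(): joint torques, N m.
- robot.current_tcp_pos(): TCP position.
- robot.current_eef_rot(): TCP orientation.
- robot.current_contact_force(): force on the tool from outside, world axes, zero at the start.
- robot.current_ft_torque(): the same for the moment, N m.
- robot.current_gripper_width(): opening from 0.0 (shut) to 1.0 (fully open).
- robot.current_finger_force(): force on a finger pad.
Only numpy, scipy, OpenCV 4.12 (cv2) and the standard library are available. Lean on these libraries where they do the work, as an engineer would, in place of code of your own. Each camera call takes 0.05 s, during which the arm holds its last target. There are 200 camera calls.

### The job

Stand the large amber bottle that is out on the bench upright inside the open-topped bottle bay, then swing the bay's gate shut and press it until its sprung latch tongue has ridden over the strike pin and snapped in behind it, so that the gate stays shut by itself. The gate is brittle, so press only as hard as the latch needs, and leave the jar, the beaker and the tape roll where they are.

Things in the scene. Friction and masses are not known exactly. Their poses are not given: they have to be found in the camera images.
- bottle_mid (a point): Centre (half-way up) of the loose large amber screw-cap bottle that is to go in the bay: 54 mm diameter, 105 mm tall, round body up to about 75 mm above its foot, 0.14 kg. It stands alone on the near right part of the bench, well in front of the two smaller amber bottles at the back. z axis up along the bottle.
- bay: White open-topped bottle bay, fixed to the bench; origin at bench height, x axis from the gate (front) to the back wall, y to the left, z up. Inside x -70 to +70 mm, y -110 to +100 mm; walls 6 mm thick, tops 92 mm above the bench; hinge post (front left) 102 mm, strike post (front right) 98 mm high. The shut gate and the buffer arm behind it take up the front 30 mm, so stand the bottle in the middle.
- bay_floor (a point): Point of the bay's inner floor right above the bay's origin, 4 mm above the bench. The strike post at the bay's front right carries an upright steel pin and, behind it, a hard buffer; its slotted foot may be set up to 16 mm nearer the front or the back from one run to the next. This is not measured: where the latch snaps and the gate stops must be felt.
- gate_hinge (a point): Point on the gate's upright hinge axis, at the gate's half height (49 mm above the bench), at the bay's front left: 80 mm in front of and 90 mm left of the bay's origin. Its axes turn with the gate: y points from the free edge to the hinge, x points through the gate from its outer to its inner face.
- push_plate (a point): Centre of the steel push plate (34 x 60 mm) on the gate's outer face, 130 mm from the hinge axis, 6 mm outside the gate's middle plane, 49 mm above the bench. Panel 10 mm thick, 9 to 89 mm above the bench, to 165 mm from the hinge. Axes as gate_hinge: x is the way to push. Latching takes 5 to 8 N here; the force falls off as the tongue's tip passes the pin, some 3 to 5 mm before the snap.
- gate (a joint): Gate angle in rad: 0 = square across the front, positive = open towards the robot (at most 1.3). A weak hinge spring swings the unlatched gate back open to 0.5 or more. The tongue meets the pin at 0.02 to 0.2, depending on the strike's setting, and snaps in about 0.1 further on (at -0.09 to +0.1); 2 to 4 mm of travel past the snap is the hard buffer. Over 12 N of pressing breaks the gate.
- tongue (a joint): How far the sprung steel tongue at the gate's free edge is pushed back into the gate, in m: 0 = fully out (it then stands out 12 mm), about 0.007 to 0.009 as it rides over the pin, 0.0115 at most; back to 0 once it has snapped in. 20 mm high, centred 49 mm above the bench, sloped on the inner side, flat on the outer side.
- jar: Bystander: screw-lid sample jar, 63 mm diameter, 72 mm tall, to the right of the bay; origin under its centre.
- beaker: Bystander: glass beaker, 72 mm diameter, 92 mm tall, to the left of the bay; origin under its centre.
- tape: Bystander: roll of tape lying flat, 96 mm diameter, 25 mm high, left of the bay; origin under its centre.
There are look-alikes about, which are no part of the job. What is shaped like the part that bears bottle_mid but blue or yellow is not meant.

How it is judged:
By the outcome, as a careful person would: the job done as asked, in the order asked, and still so for the second after the job is handed in, with the robot touching nothing.
It also fails if it takes over 70 s, if anything falls off the work surface, if the arm or the gripper's body presses on something with over 40 N, if the wrist force passes 120 N, or if a joint passes its speed limit or range.

## Working session

There is one attempt and no reset: what is moved stays moved. The work goes in short steps, each a Python script; the robot and the scene stay as the last script left them, time stands still between calls to the robot, and variables do not carry over. Pictures are saved under pics/ and viewed, at most 10 in all, crops included, and the job is handed in when it is done.

```bash
mkdir -p pics; cat > h.py <<'E'
import numpy as np, cv2
from bench import robot
from scipy.spatial.transform import Rotation as R
def cam(n):
    d=robot.get_image(n); return d
def rot(d):
    o=np.array(d["orientation"],float)
    return R.from_euler('xyz',o).as_matrix() if o.shape==(3,) else o
def ray(d,u,v):
    f=200/np.tan(np.radians(d["fovy"])/2)
    r=rot(d)@np.array([(u-d["cx"])/f,(v-d["cy"])/f,1]); return np.array(d["eye"],float),r/np.linalg.norm(r)
def onz(d,u,v,z):
    e,r=ray(d,u,v); return e+r*(z-e[2])/r[2]
def proj(d,p):
    f=200/np.tan(np.radians(d["fovy"])/2)
    c=rot(d).T@(np.array(p,float)-np.array(d["eye"],float)); return np.array([d["cx"]+f*c[0]/c[2],d["cy"]+f*c[1]/c[2]])
E
python3 - <<'E'
from h import *
for n in("scene","top"):
    d=cam(n); cv2.imwrite(f"pics/{n}0.png",d["img"]); print(n,d["fovy"],d["cx"],d["cy"],d["eye"],d["orientation"])
print(robot.current_t())
E
```

```text
scene 43.68481363139695 318.69398053641214 192.85400134131342 [-455.62998417 -901.47091371 1264.97007781] [-2.30111002  0.01131577 -0.81095737]
top 50.69530593026052 322.0681485896787 198.1654344569162 [ 352.03237437   67.32229193 1505.69444334] [-3.02827300e+00 -1.87716439e-03 -1.54669279e+00]
0.1
```

View pics/scene0.png

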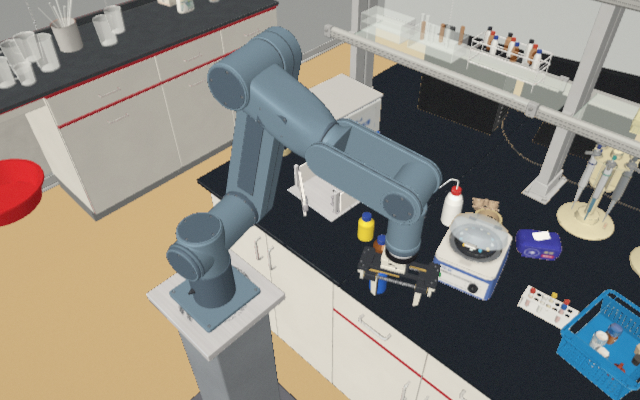

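View pics/top0.png

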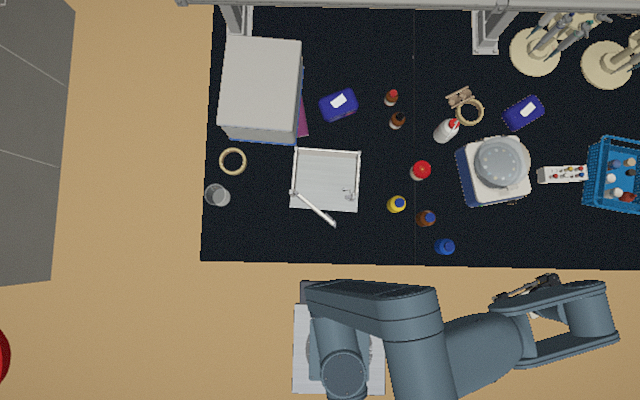

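The top view shows the bay at about (327,180) with the gate open from its hinge at (293,190) to a free edge at (335,225). The amber bottle is at (427,219), with a yellow look-alike at (397,204) and a blue one at (445,247). In the scene view the arm hides the bottle, so I'll swing it aside and look again.

```bash
python3 - <<'E'
from h import *
q=list(robot.current_qpos()); q[0]=1.5; q[1]-=0.15
robot.move_j(q); print(robot.current_t())
for n in("scene","top"):
    d=cam(n); np.save(f"{n}1.npy",d,allow_pickle=True); cv2.imwrite(f"pics/{n}1full.png",d["img"])
    x0,y0,x1,y1=(265,130,425,330) if n=="scene" else (190,130,480,270)
    k=3 if n=="scene" else 2.7
    cv2.imwrite(f"pics/{n}1.png",cv2.resize(d["img"][y0:y1,x0:x1],None,fx=k,fy=k,interpolation=cv2.INTER_CUBIC))
for (u,v,z) in [(427,219,105),(397,204,105),(293,190,100),(335,225,89),(295,147,92),(361,150,92),(359,212,98),(217,195,0),(232,161,0),(421,171,72)]: print(u,v,onz(d,u,v,z).round())
E
```

```text
3.8583
427 219 [ 450. -282.  105.]
397 204 [ 498. -182.  105.]
293 190 [537. 167. 100.]
335 225 [424.  23.  89.]
295 147 [687. 165.  92.]
361 150 [682. -60.  92.]
359 212 [469. -56.  98.]
217 195 [526. 446.   0.]
232 161 [651. 398.   0.]
421 171 [ 618. -270.   72.]
```

View pics/scene1.png

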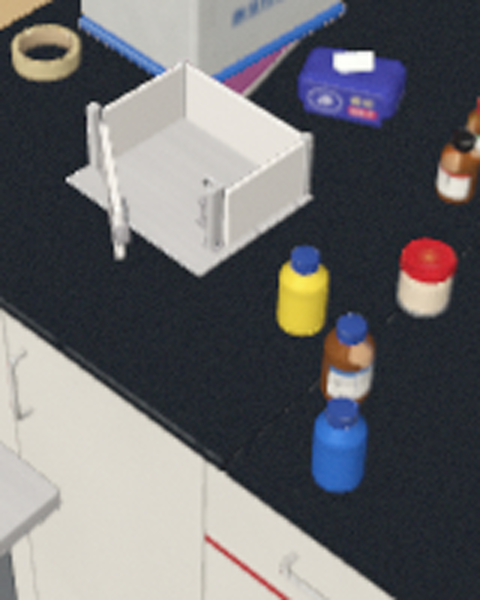

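View pics/top1.png

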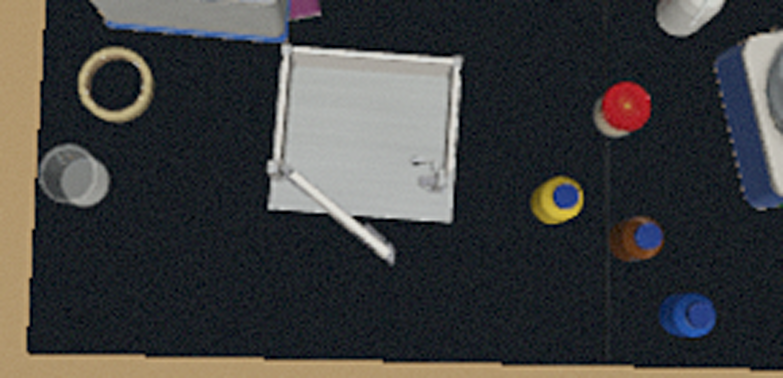

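Scene crop (3x, offset 265,130): the amber bottle's cap is at about (382,239), the bay's back corners at (326,151) and (368,176), and the hinge post top at (297,165). Top crop: cap at (430,217), bay corners at (295.5,147) and (361,151), hinge post at (293,192), gate end at (335,225). I'll triangulate these.

```bash
cat >> h.py <<'E'
def tri(a,pa,b,pb):
    e1,r1=ray(a,*pa); e2,r2=ray(b,*pb)
    t=np.linalg.lstsq(np.c_[r1,-r2],e2-e1,rcond=None)[0]
    p,q=e1+t[0]*r1,e2+t[1]*r2; return (p+q)/2,np.linalg.norm(p-q)
def capmask(d,box):
    u0,v0,u1,v1=box; h=cv2.cvtColor(d["img"],cv2.COLOR_BGR2HSV)[v0:v1,u0:u1]
    m=cv2.inRange(h,(105,90,50),(130,255,255)); n,l,s,c=cv2.connectedComponentsWithStats(m); i=1+np.argmax(s[1:,4])
    return c[i]+[u0,v0],s[i]
E
python3 - <<'E'
from h import *
S=np.load("scene1.npy",allow_pickle=True).item(); T=np.load("top1.npy",allow_pickle=True).item()
cs,a=capmask(S,(370,230,394,246)); ct,b=capmask(T,(418,205,438,224)); print(cs,a,ct,b)
print("cap",tri(S,cs,T,ct), [onz(T,*ct,z).round(1) for z in(95,105)])
s=lambda x,y:(265+x/3,130+y/3); t=lambda x,y:(190+x/2.7,130+y/2.7)
for n,p,q in [("BL",(184,63),(286,46)),("BR",(309,136),(461,59)),("hinge",(95,106),(278,167)),("strike",(218,190),(433,182)),("gate end",(122,240),(391,255))]:
    print(n,tri(S,s(*p),T,t(*q))[0].round(1),tri(S,s(*p),T,t(*q))[1].round(1),onz(T,*t(*q),92).round(1))
for n,p in [("tape",t(116,84)),("beaker",t(86,182)),("yellow",t(566,194)),("jar",t(627,107)),("blue",t(697,313)),]: print(n,onz(T,*p,100 if n in("yellow","blue") else 72 if n=="jar" else 0).round())
E
```

```text
[381.78125 239.     ] [ 7  4 11 11 96] [429.77922078 217.01298701] [ 7  8 11  9 77]
cap (array([ 457.35416518, -292.37902366,   98.03380159]), np.float64(0.815209084522561)) [array([ 457.9, -293.4,   95. ]), array([ 457.1, -290.9,  105. ])]
BL [688.1 162.5  85.6] 0.1 [686.5 162.1  92. ]
BR [673.9 -58.9  96. ] 1.0 [675.2 -59.6  92. ]
hinge [530.4 166.4 104.6] 0.1 [532.  167.3  92. ]
strike [524.6 -32.7  88.1] 16.7 [517.8 -26.8  92. ]
gate end [428.5  21.9  40.4] 0.8 [425.5  23.8  92. ]
tape [651. 395.   0.]
beaker [517. 428.   0.]
yellow [ 506. -191.  100.]
jar [ 623. -274.   72.]
blue [ 363. -353.  100.]
```

```bash
cat >> h.py <<'E'
O=np.array([605.4,60.8]); YAW=-0.057
def bay(x,y): c,s=np.cos(YAW),np.sin(YAW); return O+[c*x-s*y,s*x+c*y]
E
python3 - <<'E'
from h import *
print(robot.current_eef_rot(), bay(-80,90))
def best(p):
    c=[]
    for y in (YAW,YAW+np.pi):
        q=robot.inverse_kinematics(p,[np.pi,0,y])
        if q is not None: c.append((abs(q[5]),y,np.round(q,2)))
    c.sort(key=lambda a:a[0]); print(c); return [np.pi,0,c[0][1]]
o=best([457,-292,180]); best([*bay(10,0),200])
robot.move_gripper(1.0)
robot.move_ptp([457,-292,180],o)
print(robot.move_linear([457,-292,38],speed=120,f_stop=10))
robot.move_gripper(0.0)
print(robot.current_t(),robot.current_gripper_width()*93,robot.current_finger_force())
robot.move_linear([457,-292,190],speed=120)
print(robot.current_t(),robot.current_gripper_width()*93,robot.current_contact_force(),robot.current_tcp_pos())
for n in("scene","top"):
    d=cam(n); np.save(f"{n}2.npy",d,allow_pickle=True)
    if n=="scene": cv2.imwrite("pics/scene2.png",cv2.resize(d["img"][130:330,265:465],None,fx=2.5,fy=2.5))
E
```

```text
[ 2.9964134   0.02985251 -3.01277851] [530.65714737 155.21136574]
[(np.float64(0.8534731805494018), -0.057, array([-0.77,  0.27,  1.61, -0.  ,  1.26,  0.85])), (np.float64(2.2881194730403913), 3.084592653589793, array([-0.77,  0.27,  1.61,  0.  ,  1.26, -2.29]))]
[(np.float64(1.5451928322766477), -0.057, array([-0.08,  0.39,  1.39, -0.  ,  1.36,  1.55])), (np.float64(1.5963998213131458), 3.084592653589793, array([-0.08,  0.39,  1.39,  0.  ,  1.36, -1.6 ]))]
False
9.6667 53.3652083759663 29.965130710043013
11.0833 53.654812412738146 [ 0.43105927 -0.26235872 -0.73383206] [ 456.58944274 -291.63366209  189.13164656]
```

View pics/scene2.png

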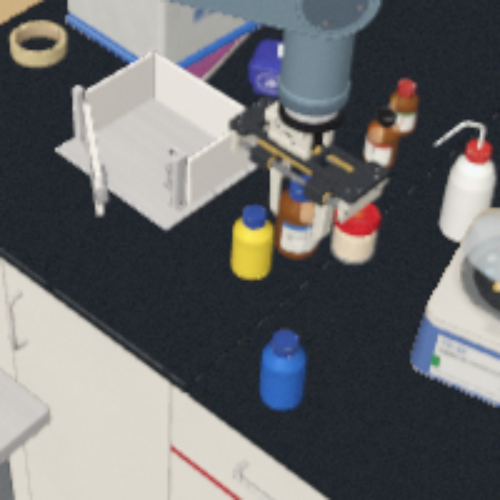

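The amber bottle hangs upright between the fingers, and its neighbours haven't moved. Next I carry it over and place it.

```bash
python3 - <<'E'
from h import *
o=[np.pi,0,YAW]; p=bay(12,-2)
robot.move_linear([*p,190],speed=170)
robot.move_linear([*p,55],speed=90)
print(robot.move_linear([*p,38],speed=20,f_stop=4),robot.current_tcp_pos(),robot.current_contact_force())
robot.move_gripper(0.88); print(robot.current_t())
robot.move_linear([*p,200],speed=150)
p2=[400,-150,230]
robot.move_linear(p2,speed=220)
robot.move_gripper(0.0)
print(robot.current_t(),robot.current_contact_force())
for n in("scene","top"):
    d=cam(n); np.save(f"{n}3.npy",d,allow_pickle=True)
S=np.load("scene3.npy",allow_pickle=True).item()["img"][140:230,280:400];T=np.load("top3.npy",allow_pickle=True).item()["img"][140:240,280:380]
cv2.imwrite("pics/c3.png",np.hstack([cv2.resize(S,(400,300),interpolation=2),cv2.resize(T,(300,300),interpolation=2)]))
E
```

```text
True [617.130397    58.25469973  41.98497756] [-0.0509511   0.10127165  3.99180652]
16.5667
20.6083 [ 0.21755015  0.44701585 -0.3844665 ]
```

View pics/c3.png

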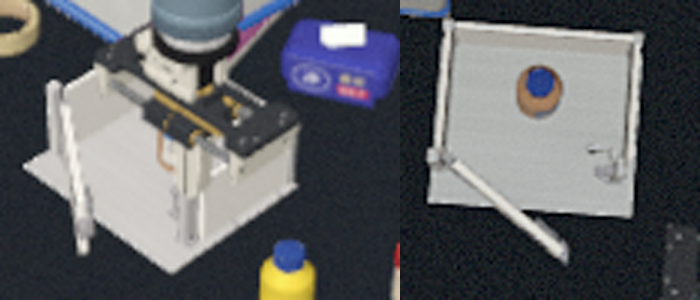

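The bottle stands upright in the bay at about bay (12,-2), and the gate is still open at about 0.6 rad. Next I close the fingers and push the gate along its arc, feeling for the latch.

```bash
cat > push.py <<'E'
from h import *
W=10
def pose(th,off=0,z=40):
    n=np.array([np.cos(th),-np.sin(th)]); d=np.array([-np.sin(th),-np.cos(th)])
    p=np.array([-80,90])+130*d-(6+W+off)*n
    return [*bay(*p),z],[np.pi,0,YAW-th]
def nrm(th): return np.array([np.cos(YAW-th),np.sin(YAW-th),0])
def fn(f0,th): return -(np.array(robot.current_contact_force())-f0)@nrm(th)
E
python3 - <<'E'
from push import *
p,o=pose(0.62,45,230); robot.move_ptp(p,o); print(np.round(robot.current_qpos(),2))
p,o=pose(0.62,45,40); print(robot.move_linear(p,o,speed=120,f_stop=8))
robot.sleep(.1); f0=np.array(robot.current_contact_force()); print(f0,robot.current_t(),p)
np.save("f0.npy",f0)
p,o=pose(0.62,0); print(robot.move_linear(p,o,speed=50,f_stop=4),fn(f0,.62))
for th in np.arange(.56,.29,-.05):
    p,o=pose(th); s=robot.move_linear(p,o,speed=45,f_stop=4)
    print(round(th,3),s,round(fn(f0,th),2),round(robot.current_t(),2))
    if s: break
d=cam("top"); e=cam("scene")
cv2.imwrite("pics/c4.png",np.hstack([cv2.resize(e["img"][140:230,280:400],(400,300),interpolation=2),cv2.resize(d["img"][140:240,280:380],(300,300),interpolation=2)]))
E
```

```text
[-0.05 -0.    1.81 -0.    1.33  2.2 ]
False
[ 0.5074976  -0.21519852  0.37705504] 23.6417 [np.float64(401.67088364900275), np.float64(92.09604453985231), 40]
False 0.46014970109400055
0.56 False 1.34 25.02
0.51 False -0.45 25.31
0.46 False 0.66 25.6
0.41 False 0.85 25.89
0.36 False 1.37 26.18
0.31 False 1.28 26.48
```

View pics/c4.png

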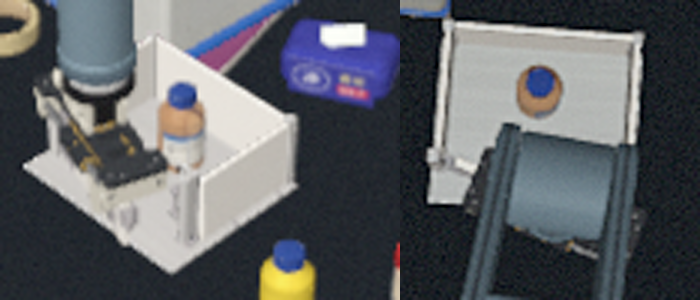

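The gate is following the fingers and the bottle stands clear at about bay centre. Now the fine push, in small force-guarded steps.

```bash
python3 - <<'E'
from push import *
f0=np.load("f0.npy"); th=.31; peak=0; fell=None; low=9; log=[]
def F(th):
    a=[]
    for _ in range(3): robot.sleep(.025); a.append(fn(f0,th))
    return np.mean(a)
f=F(th); why="end"
while th>-.16:
    th-=.006 if fell is None else .004
    p,o=pose(th); s=robot.move_linear(p,o,speed=9,f_stop=max(2.5,(10 if fell is None else 9)-f))
    f=F(th); log.append((round(th,3),round(f,1),int(s)))
    peak=max(peak,f)
    if f>9.5: why="high"; break
    if fell is None and peak>4 and f<.65*peak: fell=th; low=f
    if fell is not None:
        low=min(low,f)
        if fell-th>.02 and f>max(low,1)+3.2: why="buffer"; break
    if robot.current_t()>56: why="time"; break
print(why,fell,peak,robot.current_t(),robot.current_tcp_pos(),p); print(log)
np.save("th.npy",th)
E
```

```text
buffer -0.0560000000000002 6.432005246614959 50.7 [520.98181311  24.56773777  39.94047486] [np.float64(521.3050771323858), np.float64(24.564747790151635), 40]
[(0.304, np.float64(2.0), 0), (0.298, np.float64(2.0), 0), (0.292, np.float64(1.6), 0), (0.286, np.float64(1.6), 0), (0.28, np.float64(1.8), 0), (0.274, np.float64(0.9), 0), (0.268, np.float64(1.3), 0), (0.262, np.float64(2.1), 0), (0.256, np.float64(1.6), 0), (0.25, np.float64(1.9), 0), (0.244, np.float64(1.6), 0), (0.238, np.float64(2.0), 0), (0.232, np.float64(1.6), 0), (0.226, np.float64(1.8), 0), (0.22, np.float64(2.3), 0), (0.214, np.float64(1.3), 0), (0.208, np.float64(1.6), 0), (0.202, np.float64(1.8), 0), (0.196, np.float64(1.7), 0), (0.19, np.float64(2.0), 0), (0.184, np.float64(1.8), 0), (0.178, np.float64(1.7), 0), (0.172, np.float64(1.9), 0), (0.166, np.float64(1.9), 0), (0.16, np.float64(1.6), 0), (0.154, np.float64(2.0), 0), (0.148, np.float64(1.7), 0), (0.142, np.float64(1.9), 0), (0.136, np.float64(1.6), 0), (0.13, np.float64(1.9), 0), (0.124, np.float64(1.5), 0), (0.118, np.float64(1.6), 0), (0.112, np.float64
[... 511 characters left out ...]
loat64(4.9), 0), (-0.002, np.float64(4.7), 0), (-0.008, np.float64(5.5), 0), (-0.014, np.float64(4.9), 0), (-0.02, np.float64(5.5), 0), (-0.026, np.float64(5.5), 0), (-0.032, np.float64(5.9), 0), (-0.038, np.float64(6.4), 0), (-0.044, np.float64(5.5), 0), (-0.05, np.float64(4.7), 0), (-0.056, np.float64(2.6), 0), (-0.06, np.float64(2.2), 0), (-0.064, np.float64(2.6), 0), (-0.068, np.float64(1.5), 0), (-0.072, np.float64(0.7), 0), (-0.076, np.float64(0.5), 0), (-0.08, np.float64(0.7), 0), (-0.084, np.float64(1.3), 0), (-0.088, np.float64(3.0), 0), (-0.092, np.float64(2.8), 0), (-0.096, np.float64(3.0), 0), (-0.1, np.float64(2.2), 0), (-0.104, np.float64(2.3), 0), (-0.108, np.float64(4.3), 0)]
```

The force peaked at 6.4 N, then fell, snapped and rose again at the buffer. I'll press a touch further to confirm the buffer, then back off and see whether the gate follows.

```bash
python3 - <<'E'
from push import *
f0=np.load("f0.npy"); th=float(np.load("th.npy"))
def F(th):
    a=[]
    for _ in range(3): robot.sleep(.02); a.append(fn(f0,th))
    return round(np.mean(a),1)
f=F(th); fs=[f]
for _ in range(5):
    if f>6.3: break
    th-=.003; p,o=pose(th); robot.move_linear(p,o,speed=9,f_stop=max(1.5,8.5-f)); f=F(th); fs.append(f)
print(fs,th)
for off in (4,10,16):
    p,o=pose(th,off); robot.move_linear(p,o,speed=25); print(off,F(th))
p,o=pose(th,60); robot.move_linear(p,o,speed=100)
p,o=pose(th,60,220); robot.move_linear(p,o,speed=200)
robot.move_linear([380,-230,240],speed=220)
print(robot.current_t())
d=cam("top"); e=cam("scene")
cv2.imwrite("pics/c5.png",np.hstack([cv2.resize(e["img"][140:230,280:400],(400,300),interpolation=2),cv2.resize(d["img"][140:240,280:380],(300,300),interpolation=2)]))
E
```

```text
[np.float64(4.4), np.float64(6.0), np.float64(6.7)] -0.11400000000000025
4 3.0
10 0.5
16 0.6
55.5917
```

View pics/c5.png

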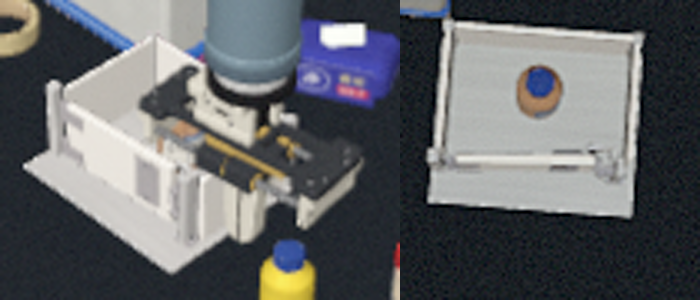

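The gate stays shut by itself between the hinge and strike posts, and the bottle stands upright behind it. The robot touches nothing, so I'm handing in.

```bash
python3 -c "
from bench import robot
print(robot.hand_in())"
```

```text
the job is handed in; nothing more can be done
None
```

The job is handed in at about 56 s: the amber bottle stands upright in the bay, and the gate is latched and stayed shut once released, with readings during the push peaking at 6.7 N.

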